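Latch the vial carrier into its dock

TASK

Put the white vial carrier on the dock's open apron, slide it in between the rails past the sprung pawl until the pawl snaps in behind it, and let go so that the latch alone keeps it in. Push gently, never ramming it against the latch or its end stop, and leave the bottle, the jar and the carton where they are.

Things in the scene. Friction and masses are not known exactly. Their poses are not given: they have to be found in the camera images.
- carrier: Loose white vial carrier, ~180 g, same both ways round. Origin: centre of underside; x along length, z up. Flange 90x60x8 mm; body on it 90x44 mm, to 30 mm height. Grip fin on top centre: 30 mm long (x), 12 mm thick (y), from 30 to 68 mm height; pinch it across y. Four fixed capped vials 16 mm wide at x +-32, y +-11 mm, to 46 mm height.
- dock: Low grey dock fixed to the bench. Origin: underside of its base, on the lane's centreline at the rails' mouth; x along the lane, inwards (push this way); z up. Base 6 mm thick, 120 mm wide, x -100 to 230 mm. Rails x 0 to 155 mm, 63 mm apart, with lips from x 4 mm over the carrier's flange (50 mm apart, 16 to 20 mm high): entry only by sliding. Control box x 230 to 300 mm, 62 mm high.
- apron (a point): Point on top of the dock's open apron (6 mm above the bench), on the lane's centreline, 55 mm before the rails' mouth: the carrier's underside centre fits here to start, its x along the lane. Flared guides, 20 mm high, narrow from about 90 to 63 mm apart over the last 29 mm before the mouth.
- home (a point): Point on the base, 125 mm past the mouth: NOMINAL latched place of the carrier's origin. The steel latch unit on the left (+y) rail (pawl, pusher, end stop; to 34 mm high) was clamped at an unknown depth, up to 14 mm either way along x, unmeasured: the true place is 111 to 139 mm past the mouth. Rigid end stop: 3 mm beyond the true place. Ramming: over 40 N in all on dock and latch.
- pawl (a joint): Angle (rad) of the sprung pawl on the left rail, hinged on a vertical pin. 0: at rest, tip 6 mm into the carrier's path. The carrier's nose meets it 50 to 80 mm past the mouth, wedges it to about 0.12; it snaps to 0 behind the rear end at the true place. Push needed: 2 to 8 N. A sprung pusher (1.5 N 8 mm before the true place, 5.5 N there, 7 N at the stop) drives an unlatched carrier back.
- reagent: Bystander: amber bottle, 60 mm across, 120 mm tall; origin at its foot's centre. Stands on either side of the dock, opposite the carrier.
- jar: Bystander: white jar, 64 mm across, 75 mm tall; origin at its foot's centre.
- carton: Bystander: small cardboard carton 90 x 120 x 60 mm; origin at the centre of its underside.
There are look-alikes about, which are no part of the job. Leave any red look-alike of the carrier alone.

How it is judged:
By the outcome, as a careful person would: the job done as asked, in the order asked, and still so for the second after the job is handed in, with the robot touching nothing.
It also fails if it takes over 72 s, if anything falls off the work surface, if the arm or the gripper's body presses on something with over 40 N, if the wrist force passes 120 N, or if a joint passes its speed limit or range.

ROBOT

A 6-joint arm with a two-finger parallel gripper is mounted at the origin on the work surface. World frame = base frame: x ahead of the robot, y to its left, z up, the work surface at z = 0. Lengths are in mm, angles in rad, forces in N, time in s.
With the tool pointing down it reaches from about 275 to 850 mm from the base axis. Payload 5.2 kg.
Tool frame: the origin (TCP) lies midway between the tips of the shut fingers; the grasp point (between the pads) lies 19 mm behind it; z points along the fingers, y is the direction in which the jaws open and shut (so a half turn about z gives the same grasp; the last joint's range is limited). The gripper opens to 85 mm and grips with 20 to 120 N. Pads are 22 mm wide; open, the fingers measure 114 mm over their backs; the gripper's body (76 mm by 85 mm) begins 54 mm behind the grasp point. The pads swing forward as they close: fully open they stand 13 mm farther back than shut.
Start: joints at [1.127, 0.259, 1.535, -0, 1.348, -0.203], TCP at [131.141, 534.141, 231.31] pointing down, gripper open.
Joint ranges: [-3.14, 3.14], [-0.91, 2.08], [0.19, 2.58], [-1.22, 4.36], [0.22, 2.71], [-3.12, 3.12]. Speed limits (rad/s): [2.57, 2.57, 3.14, 3.14, 3.14, 3.14].

INTERFACE

Orientations are given as a unit quaternion [w, x, y, z].
In Python, from bench import telemetry, imaging, ticket gives the robot as it stands.
- The arm moves only by the tool apply_moves, never from a script. Its argument "increments" is a list of rows, each a list of 5 numbers: the opening, from 0 (shut) to 1 (fully open), then the shift along the tool's x, y, z in m, then the turn about the tool's z in units of 5 degrees (1.0 is 5 degrees). A call has 1 to 8 rows; each row is the pose to reach, as a shift and turn from the pose commanded when the call began, along the tool's axes at that moment; what a row does not reach only later rows make up. A row lasts 1/12 s, in which the tool goes at most 41.7 mm and 7.16 degrees, less where a joint would pass 70% of its speed; a pose out of reach is approached as far as the arm can. A call with a gripper value outside its range is refused whole. The fingers move at their own pace and stop on an object; "grip_force" is the grip in N (left out, the last holds). Time passes only in rows, so rows that repeat a pose let the fingers close. It gives the time, the measured TCP pose, the force and the opening at its end, in the units of the state.
- telemetry.get_state(): the state, without advancing time (a new reading comes with each control period).
- imaging.capture(name): name is "scene" or "top"; returns the picture (384x512x3 uint8, red, green, blue); there is no depth.
- imaging.get_calibration(name): a dict with "fx", "fy", "cx", "cy" (pixels), "position" and "rotation" of the camera in the world. Camera axes: x right, y down, z forward; pixel columns grow to the right and rows downward; lengths in mm; the calibration is good to about 2 mm. A picture is of the moment at which its call begins. get_calibration takes no time and is no camera call.
- ticket.job_done(): hands the job in, once; it reports no verdict.
The state is a dict: "clock": time; "joint_positions": joint angles; "joint_velocities": joint speeds; "tau": joint torques, N m; "ee_pos": TCP position; "ee_rot": TCP orientation; "ft_force": force on the tool from outside, world axes, zero at the start; "wrist_torque": the same for the moment, N m; "finger_gap": finger opening in mm.
Only numpy, scipy, OpenCV 4.12 (cv2) and the standard library are available. Lean on these libraries where they do the work, as an engineer would, in place of code of your own. Each camera call takes 0.05 s, during which the arm holds its last target.

## Working session

There is one attempt and no reset: what is moved stays moved. The work goes in short steps, Python scripts to look and compute and a tool call to move; the robot and the scene stay as the last step left them, time stands still between calls to the robot, and variables do not carry over. Pictures are saved under pics/ and viewed, and the job is handed in when it is done.

Besides the shell and the picture viewer there is one more tool, called after "Emit:" as name([rows], argument=value, ...), one row to a line, values as JSON. apply_moves: Moves the arm, as the interface text tells. Its arguments: {"type":"object","properties":{"increments":{"type":"array"},"grip_force":{"type":"number"}},"required":["increments"]}

```bash
mkdir -p pics; ls
python3 - <<'E'
from bench import telemetry, imaging
import cv2
print(telemetry.get_state())
for n in ("scene","top"):
    im=imaging.capture(n); cv2.imwrite(f"pics/{n}0.png",im[:,:,::-1]); print(n,imaging.get_calibration(n))
E
```

```text
pics
{'clock': 0.0, 'joint_positions': array([ 1.12721567e+00,  2.59339981e-01,  1.53607491e+00,  8.24214068e-06,
        1.34800629e+00, -2.02786224e-01]), 'joint_velocities': array([ 0.00154545,  0.0001291 ,  0.00073169, -0.00112503,  0.00056597,
       -0.00061948]), 'tau': array([-1.58384901e-03, -4.46028113e+01, -2.90564078e+01, -5.63098874e-04,
        1.19505133e-02,  1.25359725e-05]), 'ee_pos': array([130.89799297, 533.65624012, 230.47960053]), 'ee_rot': array([-2.94169688e-04,  1.20107414e-01,  9.92760481e-01, -8.65659123e-04]), 'ft_force': array([0.35421493, 0.68170158, 0.61117575]), 'wrist_torque': array([-0.02302185,  0.02313209,  0.01323887]), 'finger_gap': 85.48852352349886}
scene {'fx': 490.56235733330334, 'fy': 490.56235733330334, 'cx': 256.8972550302894, 'cy': 178.55501481497436, 'position': array([1614.74117759,  387.56767174,  996.50143014]), 'rotation': array([-0.24959722,  0.52263146,  0.73847155, -0.34527866])}
top {'fx': 446.7738842771322, 'fy': 446.7738842771322, 'cx': 258.22975305739465, 'cy': 202.08087192130844, 'position': array([ 397.5996691 ,  -12.27971229, 1414.74811515]), 'rotation': array([ 0.03356436, -0.69870738,  0.71423663, -0.02339787])}
```

View pics/scene0.png

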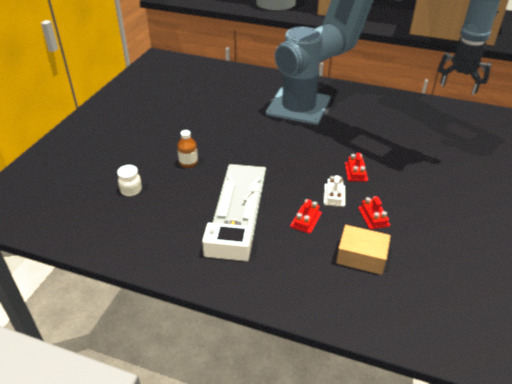

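View pics/top0.png

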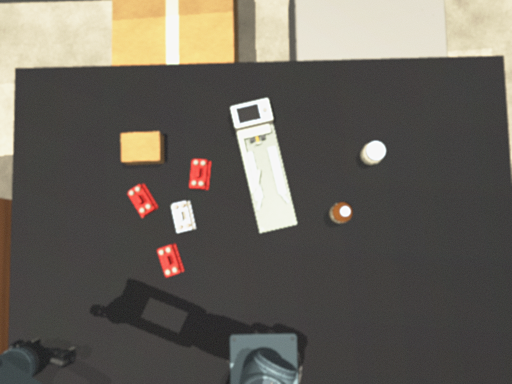

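The white carrier is at top (183,216). The red look-alikes are at (200,173), (142,200) and (170,260). The dock runs from its apron at (277,225) to its control box at (252,112). I'll enlarge these.

```bash
cat > h.py <<'E'
import numpy as np, cv2
from scipy.spatial.transform import Rotation as R
from bench import telemetry, imaging
def cal(n):
    c=imaging.get_calibration(n); q=c["rotation"]
    return c,R.from_quat([q[1],q[2],q[3],q[0]]).as_matrix()
def pix2w(n,u,v,z):
    c,M=cal(n); d=M@np.array([(u-c["cx"])/c["fx"],(v-c["cy"])/c["fy"],1])
    return c["position"]+d*(z-c["position"][2])/d[2]
def w2pix(n,p):
    c,M=cal(n); q=M.T@(np.asarray(p,float)-c["position"])
    return np.array([c["fx"]*q[0]/q[2]+c["cx"],c["fy"]*q[1]/q[2]+c["cy"]])
def crop(im,x0,y0,w,h,s,fn):
    cv2.imwrite(fn,cv2.resize(im[y0:y0+h,x0:x0+w],None,fx=s,fy=s,interpolation=cv2.INTER_CUBIC))
E
python3 - <<'E'
from h import *
t=cv2.imread("pics/top0.png"); s=cv2.imread("pics/scene0.png")
crop(t,160,190,50,50,12,"pics/c_car.png")
crop(t,225,90,80,150,4,"pics/c_dock.png")
crop(s,310,160,60,60,10,"pics/c_scar.png")
E
```

```text
(no output)
```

View pics/c_car.png

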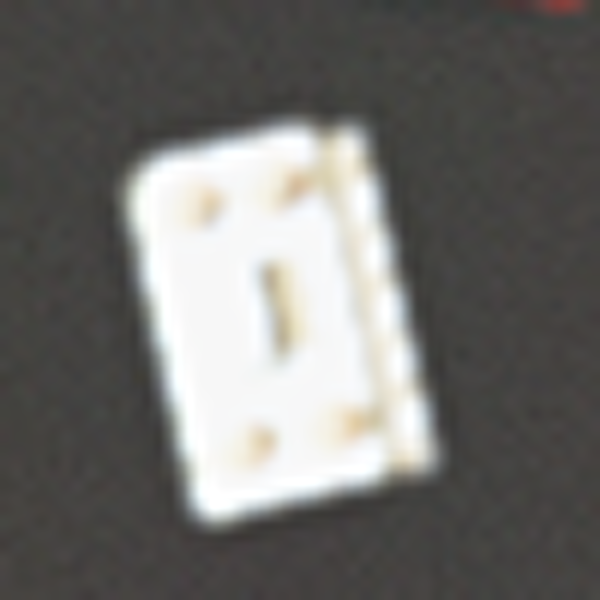

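View pics/c_dock.png

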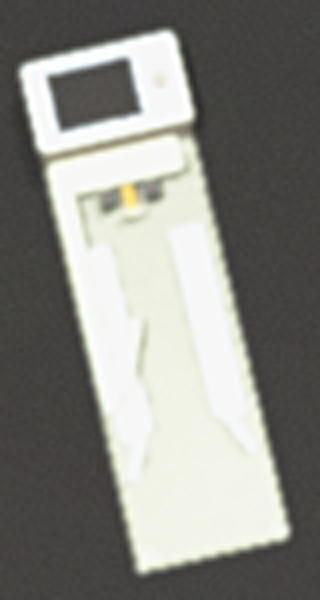

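View pics/c_scar.png

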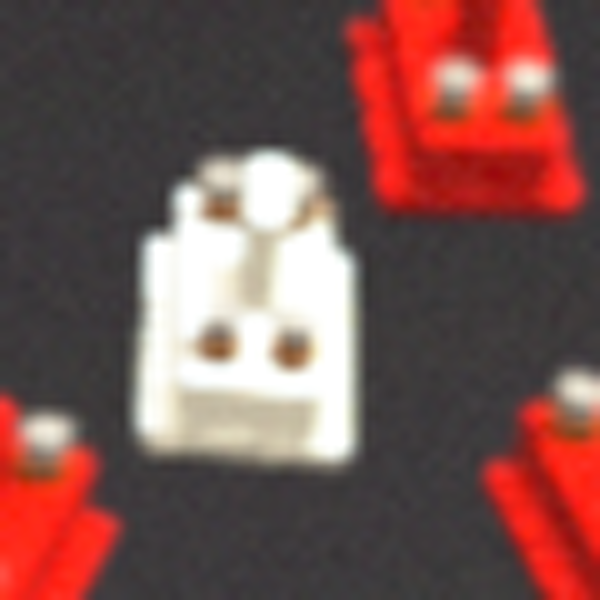

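White carrier confirmed: white body, fin and four vials. I'll fit silhouettes of the carrier and dock in both cameras.

```bash
cat > fit.py <<'E'
from h import *
from scipy.optimize import minimize
def box(x0,x1,y0,y1,z0,z1): return np.array([[x,y,z] for x in(x0,x1) for y in(y0,y1) for z in(z0,z1)],float)
CAR=[box(-45,45,-30,30,0,8),box(-45,45,-22,22,8,30),box(-15,15,-6,6,30,68)]+[box(sx*32-7,sx*32+7,sy*11-7,sy*11+7,30,46) for sx in(1,-1) for sy in(1,-1)]
DOCK=[box(-100,230,-60,60,0,6),box(230,300,-60,60,0,62)]
S=8
def render(n,boxes,p,roi,z0=0):
    x0,y0,w,h=roi; im=np.zeros((h*S,w*S),np.uint8)
    c,s=np.cos(p[2]),np.sin(p[2]); M=np.array([[c,-s,0],[s,c,0],[0,0,1]])
    for b in boxes:
        q=np.array([w2pix(n,M@v+[p[0],p[1],z0]) for v in b])
        q=((q-[x0,y0]+.5)*S-.5)
        cv2.fillConvexPoly(im,cv2.convexHull((q*16).round().astype(np.int32)),255,shift=4)
    return cv2.GaussianBlur(cv2.resize(im,(w,h),interpolation=cv2.INTER_AREA).astype(float)/255,(0,0),0.6)
def soft(img,roi,lo,hi):
    x0,y0,w,h=roi; g=img[y0:y0+h,x0:x0+w].astype(float).min(axis=2)
    return np.clip((g-lo)/(hi-lo),0,1)
def fit(views,boxes,p0,z0=0):
    def cost(p): return sum(((render(n,boxes,p,roi,z0)-m)**2).sum() for n,roi,m in views)
    best=None
    for k in range(2):
        sim=np.array([p0]+[np.array(p0)+d for d in np.diag([8,8,.08])])
        r=minimize(cost,p0,method="Nelder-Mead",options=dict(initial_simplex=sim,xatol=.02,fatol=1e-3,maxiter=250)); p0=r.x
    return r.x,r.fun
E
python3 - <<'E'
from fit import *
t=cv2.imread("pics/top0.png"); s=cv2.imread("pics/scene0.png")
a=pix2w("top",182.5,217,15); print("car0",a, "apron edge",pix2w("top",277.5,229,6),"box end",pix2w("top",250,98,62))
print(pix2w("scene",336,192,20))
rc=("top",(165,193,38,46)); rs=("scene",(320,172,32,38))
V=[(rc[0],rc[1],soft(t,rc[1],60,200)),(rs[0],rs[1],soft(s,rs[1],60,200))]
p0=[a[0],a[1],0.2]
for nm,v in(("top",V[:1]),("scene",V[1:]),("both",V)): print(nm,*fit(v,CAR,p0))
rd=("top",(222,88,86,152)); rs=("scene",(195,155,80,112))
V=[(rd[0],rd[1],soft(t,rd[1],60,170)),(rs[0],rs[1],soft(s,rs[1],60,170))]
e=pix2w("top",277.5,229,6);b=pix2w("top",250,98,62);yaw=np.arctan2(*(b-e)[1::-1][:2]) if 0 else np.arctan2(b[1]-e[1],b[0]-e[0])
m=e+(b-e)*.25
for nm,v in(("top",V[:1]),("scene",V[1:]),("both",V)):
    r=fit(v,DOCK,[m[0],m[1],yaw]); print(nm,*r)
E
```

```text
car0 [469.2010618  245.66066756  15.        ] apron edge [425.2625125  -52.03376989   6.        ] box end [830.9413844   24.59159011  62.        ]
[475.69238616 252.42949311  20.        ]Traceback (most recent call last):
  File "<stdin>", line 8, in <module>
  File "fit.py", line 23, in fit
    r=minimize(cost,p0,method="Nelder-Mead",options=dict(initial_simplex=sim,xatol=.02,fatol=1e-3,maxiter=250)); p0=r.x
    res = _minimize_neldermead(fun, x0, args, callback, bounds=bounds,
                               **options)
    fxr = func(xr)
    fx = function(np.copy(x), *(wrapper_args + args))
  File "fit.py", line 19, in cost
    def cost(p): return sum(((render(n,boxes,p,roi,z0)-m)**2).sum() for n,roi,m in views)
                        ~~~^^^^^^^^^^^^^^^^^^^^^^^^^^^^^^^^^^^^^^^^^^^^^^^^^^^^^^^^^^^^^^
  File "fit.py", line 19, in <genexpr>
    def cost(p): return sum(((render(n,boxes,p,roi,z0)-m)**2).sum() for n,roi,m in views)
                              ~~~~~~^^^^^^^^^^^^^^^^^^
  File "fit.py", line 11, in render
    q=np.array([w2pix(n,M@v+[p[0],p[1],z0]) for v in b])
                ~~~~~^^^^^^^^^^^^^^^^^^^^^^
  File "h.py", line 11, in w2pix
    c,M=cal(n); q=M.T@(np.asarray(p,float)-c["position"])
        ~~~^^^
  File "h.py", line 5, in cal
    c=imaging.get_calibration(n); q=c["rotation"]
ValueError: time passes only in moves, steps and waits
```

```bash
sed -i 's/^def cal/import functools\n@functools.cache\ndef cal/' h.py
cat > runfit.py <<'E'
from fit import *
t=cv2.imread("pics/top0.png"); s=cv2.imread("pics/scene0.png")
a=pix2w("top",182.5,217,15)
rc=("top",(165,193,38,46)); rs=("scene",(320,172,32,38))
V=[(rc[0],rc[1],soft(t,rc[1],60,200)),(rs[0],rs[1],soft(s,rs[1],60,200))]
p0=[a[0],a[1],0.2]
for nm,v in(("top",V[:1]),("scene",V[1:]),("both",V)): print(nm,*fit(v,CAR,p0))
rd=("top",(222,88,86,152)); rs=("scene",(195,155,80,112))
V=[(rd[0],rd[1],soft(t,rd[1],60,170)),(rs[0],rs[1],soft(s,rs[1],60,170))]
e=pix2w("top",277.5,229,6);b=pix2w("top",250,98,62);yaw=np.arctan2(b[1]-e[1],b[0]-e[0])
m=e+(b-e)*.25
for nm,v in(("top",V[:1]),("scene",V[1:]),("both",V)):
    r=fit(v,DOCK,[m[0],m[1],yaw]); print(nm,*r)
E
python3 runfit.py
```

```text
top [4.71552292e+02 2.46819953e+02 2.11983657e-01] 32.61934172842986
scene [4.68304771e+02 2.47058144e+02 2.30103640e-01] 37.42557213802486
both [4.70417002e+02 2.46867037e+02 2.22872258e-01] 75.20817327521937
top [ 5.26437831e+02 -3.30608800e+01  2.09048894e-01] 321.45335160762596
scene [ 5.22172111e+02 -3.29908587e+01  2.06579383e-01] 317.3509844711564
both [ 5.24194388e+02 -3.29433980e+01  2.07255018e-01] 658.9746546268275
```

Run:
```python
from fit import *
t=cv2.imread("pics/top0.png")
def edges(img,n,boxes,p,x0,y0,w,h,s,fn):
    im=cv2.resize(img[y0:y0+h,x0:x0+w],None,fx=s,fy=s,interpolation=cv2.INTER_CUBIC)
    c,si=np.cos(p[2]),np.sin(p[2]); M=np.array([[c,-si,0],[si,c,0],[0,0,1]])
    for b in boxes:
        q=np.array([w2pix(n,M@v+[p[0],p[1],0]) for v in b]); q=((q-[x0,y0]+.5)*s-.5)
        cv2.polylines(im,[cv2.convexHull(q.round().astype(np.int32))],True,(0,0,255),1)
    return im
D=DOCK[:]+[box(0,155,31.5,60,6,20),box(0,155,-60,-31.5,6,20)]
a=edges(t,"top",D,[526.44,-33.06,.209],225,90,80,150,4,0)
b=edges(t,"top",CAR,[471.55,246.8,.212],160,190,50,50,9,0)
o=np.zeros((600,320+450,3),np.uint8);o[:,:320]=a;o[:450,320:]=b
cv2.imwrite("pics/ov.png",o)
```

```text
(no output)
```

View pics/ov.png

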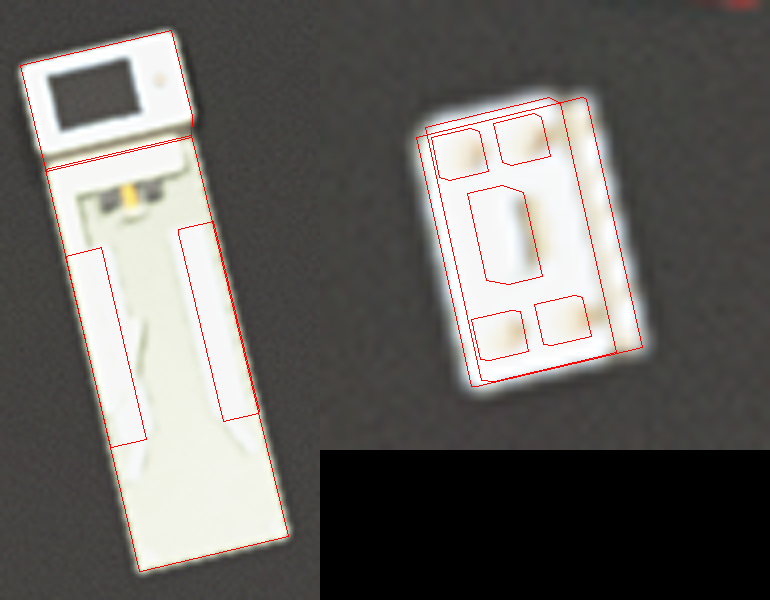

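```bash
cat > go.py <<'E'
from h import *
import sys
def inc(x,y,z,yaw):
    s=telemetry.get_state(); q=s["ee_rot"]; M=R.from_quat([q[1],q[2],q[3],q[0]]).as_matrix()
    p=s["ee_pos"]; d=M.T@(np.array([x,y,z])-p)/1000
    ty=np.arctan2(M[1,1],M[0,1]); want=yaw+np.pi/2
    dy=(want-ty+np.pi/2)%np.pi-np.pi/2
    print("t %.2f pos %s tooly %.2f tilt %s dxyz %s turn %.3f gap %.1f F %s"%(s["clock"],p.round(2),np.degrees(ty),M[:,2].round(4),d.round(4),-np.degrees(dy)/5,s["finger_gap"],s["ft_force"].round(2)))
if __name__=="__main__": inc(*map(float,sys.argv[1:]))
E
python3 go.py 470.4 247 140 0.217
```

```text
t 0.10 pos [130.93 533.71 230.58] tooly 76.20 tilt [-7.0e-04 -1.4e-03 -1.0e+00] dxyz [-0.3981 -0.1973  0.0908] turn -5.246 gap 85.1 F [ 0.34  0.38 -1.08]
```

Emit:
apply_moves([
  [1,-0.03,-0.015,0,-0.4],
  [1,-0.06,-0.03,0,-0.8],
  [1,-0.09,-0.045,0,-1.3],
  [1,-0.12,-0.06,0,-1.8],
  [1,-0.15,-0.075,0,-2.2],
  [1,-0.18,-0.09,0,-2.6],
  [1,-0.21,-0.105,0,-3.0],
  [1,-0.24,-0.12,0,-3.4],
])

```text
clock: 0.77
ee_pos: [336.3, 359.0, 231.0]
ee_rot: [-0.0, -0.029, 1.0, -0.0]
ft_force: [0.3, 1.5, -0.2]
finger_gap: 85.5
```

```bash
python3 go.py 470.4 247 140 0.217
```

```text
t 0.77 pos [336.35 358.99 231.03] tooly 93.31 tilt [-5.e-04 -3.e-04 -1.e+00] dxyz [-0.1274 -0.1195  0.091 ] turn -1.825 gap 85.5 F [ 0.27  1.45 -0.23]
```

Emit:
apply_moves([
  [1,-0.025,-0.024,0.01,-0.4],
  [1,-0.05,-0.048,0.025,-0.8],
  [1,-0.076,-0.072,0.045,-1.2],
  [1,-0.1,-0.095,0.065,-1.6],
  [1,-0.1274,-0.12,0.09,-1.83],
  [1,-0.1274,-0.12,0.09,-1.83],
  [1,-0.1274,-0.12,0.09,-1.83],
])

```text
clock: 1.35
ee_pos: [469.5, 245.9, 139.1]
ee_rot: [-0.002, -0.106, 0.994, -0.0]
ft_force: [-0.6, -0.2, 0.6]
finger_gap: 85.2
```

```bash
python3 go.py 470.4 247 38 0.217;  python3 - <<'E'
from h import *
t=imaging.capture("top");s=imaging.capture("scene")
a=cv2.resize(t[180:260,140:240],None,fx=4,fy=4,interpolation=cv2.INTER_CUBIC)
b=cv2.resize(s[120:220,290:390],None,fx=4,fy=4,interpolation=cv2.INTER_CUBIC)
o=np.zeros((400,800,3),np.uint8);o[:320,:400]=a;o[:,400:]=b
cv2.imwrite("pics/above.png",o[:,:,::-1])
E
```

```text
t 1.35 pos [469.48 245.87 139.15] tooly 102.14 tilt [-0.0044 -0.0013 -1.    ] dxyz [-0.0016  0.0009  0.1011] turn -0.060 gap 85.2 F [-0.57 -0.16  0.64]
```

View pics/above.png

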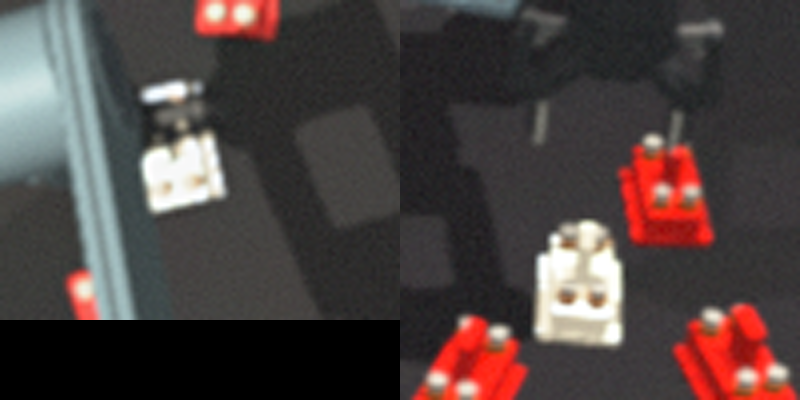

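Run:
```python
from h import *
u=np.array([np.cos(np.radians(102.14)),np.sin(np.radians(102.14)),0])
for z in (139,152):
  for s in(-1,1):
    for r in (43,50): print(z,s,r,w2pix("scene",np.array([469.5,245.9,z])+s*u*r))
```

```text
139 -1 43 [323.8224502 157.9318711]
139 -1 50 [321.39551672 157.73717813]
139 1 43 [353.8157999  160.33799161]
139 1 50 [356.27159647 160.53500003]
152 -1 43 [324.24968176 154.33086261]
152 -1 50 [321.80833733 154.13663536]
152 1 43 [354.42217761 156.73131082]
152 1 50 [356.8927282  156.92786164]
```

Emit:
apply_moves([
  [1,-0.001,0.001,0.02,-0.06],
  [1,-0.001,0.001,0.04,-0.06],
  [1,-0.001,0.001,0.06,-0.06],
  [1,-0.001,0.001,0.08,-0.06],
  [1,-0.001,0.001,0.095,-0.06],
  [1,-0.001,0.001,0.101,-0.06],
  [1,-0.001,0.001,0.101,-0.06],
])

```text
clock: 2.03
ee_pos: [468.8, 249.9, 40.0]
ee_rot: [-0.001, -0.111, 0.994, -0.0]
ft_force: [-0.4, -0.5, -0.8]
finger_gap: 85.3
```

```bash
python3 go.py 470.4 247 37 0.217;  python3 - <<'E'
from h import *
t=imaging.capture("top");s=imaging.capture("scene")
a=cv2.resize(t[180:260,140:240],None,fx=4,fy=4,interpolation=cv2.INTER_CUBIC)
b=cv2.resize(s[140:220,300:380],None,fx=5,fy=5,interpolation=cv2.INTER_CUBIC)
o=np.zeros((400,800,3),np.uint8);o[:320,:400]=a;o[:,400:]=b
cv2.imwrite("pics/down.png",o[:,:,::-1])
E
```

```text
t 2.03 pos [468.83 249.85  39.99] tooly 102.75 tilt [-1.5e-03 -2.0e-04 -1.0e+00] dxyz [-0.0009 -0.0031  0.003 ] turn 0.064 gap 85.3 F [-0.38 -0.51 -0.78]
```

View pics/down.png

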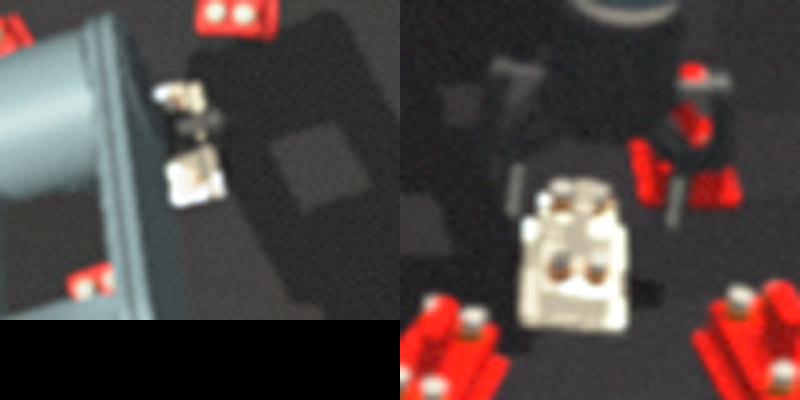

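Emit:
apply_moves([
  [1,-0.001,-0.003,0.002,0.06],
  [1,-0.001,-0.003,0.002,0.06],
  [0,-0.001,-0.003,0.002,0.06],
  [0,-0.001,-0.003,0.002,0.06],
  [0,-0.001,-0.003,0.002,0.06],
  [0,-0.001,-0.003,0.002,0.06],
  [0,-0.001,-0.003,0.002,0.06],
  [0,-0.001,-0.003,0.002,0.06],
], grip_force=35)

```text
clock: 2.8
ee_pos: [471.9, 246.1, 38.3]
ee_rot: [-0.0, -0.108, 0.994, -0.0]
ft_force: [0.8, -1.8, -0.3]
finger_gap: 12.4
```

```bash
python3 go.py 470.4 247 37 0.217
```

```text
t 2.80 pos [471.9  246.1   38.31] tooly 102.35 tilt [-0.e+00 -1.e-04 -1.e+00] dxyz [0.0013 0.0012 0.0013] turn -0.017 gap 12.4 F [ 0.77 -1.76 -0.31]
```

Emit:
apply_moves([
  [0,0,0,-0.01,0],
  [0,0,0,-0.025,0],
  [0,0,0,-0.045,0],
  [0,0,0,-0.06,0],
  [0,0,0,-0.06,0],
])

```text
clock: 3.22
ee_pos: [474.0, 246.8, 101.8]
ee_rot: [0.003, -0.108, 0.994, 0.0]
ft_force: [0.4, -0.8, -2.1]
finger_gap: 11.7
```

```bash
python3 go.py 470.4 -44.3 98 0.2073; python3 -c "
from h import *
print(pix2w('top',345,211,120),pix2w('top',374,152,75))"
```

```text
t 3.22 pos [473.97 246.83 101.77] tooly 102.36 tilt [ 0.0057  0.0016 -1.    ] dxyz [ 0.0658 -0.2836  0.0033] turn 0.097 gap 11.7 F [ 0.37 -0.78 -2.13]
[ 470.79268816 -245.33362708  120.        ] [ 649.9988515  -347.46023146   75.        ]
```

Emit:
apply_moves([
  [0,0.006,-0.025,0,0.1],
  [0,0.014,-0.06,0,0.1],
  [0,0.023,-0.1,0,0.1],
  [0,0.032,-0.14,0,0.1],
  [0,0.042,-0.18,0,0.1],
  [0,0.051,-0.22,0,0.1],
  [0,0.06,-0.26,0,0.1],
  [0,0.0658,-0.2836,0,0.1],
])

```text
clock: 3.88
ee_pos: [467.9, -48.5, 98.0]
ee_rot: [-0.0, -0.102, 0.995, -0.001]
ft_force: [0.0, 0.1, -1.9]
finger_gap: 11.4
```

Emit:
apply_moves([
  [0,0,0,0,0],
  [0,0,0,0,0],
  [0,0,0,0,0],
])

```text
clock: 4.13
ee_pos: [467.7, -44.5, 97.8]
ee_rot: [-0.001, -0.103, 0.995, 0.001]
ft_force: [-0.6, 0.7, -1.4]
finger_gap: 11.6
```

```bash
python3 go.py 470.4 -44.3 98 0.2073;python3 - <<'E'
from h import *
t=imaging.capture("top");s=imaging.capture("scene")
cv2.imwrite("pics/t1.png",t[:,:,::-1]);cv2.imwrite("pics/s1.png",s[:,:,::-1])
a=cv2.resize(t[90:250,210:310],None,fx=4,fy=3.5,interpolation=cv2.INTER_CUBIC)[:560]
b=cv2.resize(s[120:260,200:300],None,fx=4,fy=4,interpolation=cv2.INTER_CUBIC)
o=np.zeros((560,800,3),np.uint8);o[:560,:400]=a;o[:,400:]=b
cv2.imwrite("pics/hover.png",o[:,:,::-1])
E
```

```text
t 4.13 pos [467.69 -44.48  97.81] tooly 101.81 tilt [-1.2e-03  9.0e-04 -1.0e+00] dxyz [-0.0027 -0.0004 -0.0002] turn -0.014 gap 11.6 F [-0.56  0.72 -1.45]
```

View pics/hover.png

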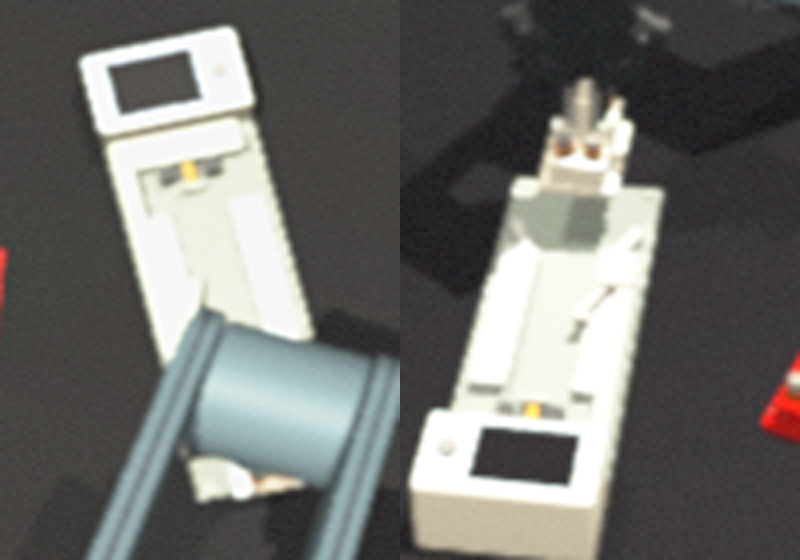

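Run:
```python
from fit import *
s=cv2.imread("pics/s1.png")
x0,y0,w,h,S_=215,130,60,60,10
im=cv2.resize(s[y0:y0+h,x0:x0+w],None,fx=S_,fy=S_,interpolation=cv2.INTER_CUBIC)
def dr(boxes,p,z,col):
    c,si=np.cos(p[2]),np.sin(p[2]); M=np.array([[c,-si,0],[si,c,0],[0,0,1]])
    for b in boxes:
        q=np.array([w2pix("scene",M@v+[p[0],p[1],z]) for v in b]); q=((q-[x0,y0]+.5)*S_-.5)
        cv2.polylines(im,[cv2.convexHull(q.round().astype(np.int32))],True,col,1)
dr(CAR[:3],[466.5,-44.5,.206],59.5,(0,0,255))
dr(DOCK[:1],[522.2,-33,.2066],0,(255,0,0))
cv2.imwrite("pics/ov2.png",im)
```

```text
(no output)
```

View pics/ov2.png

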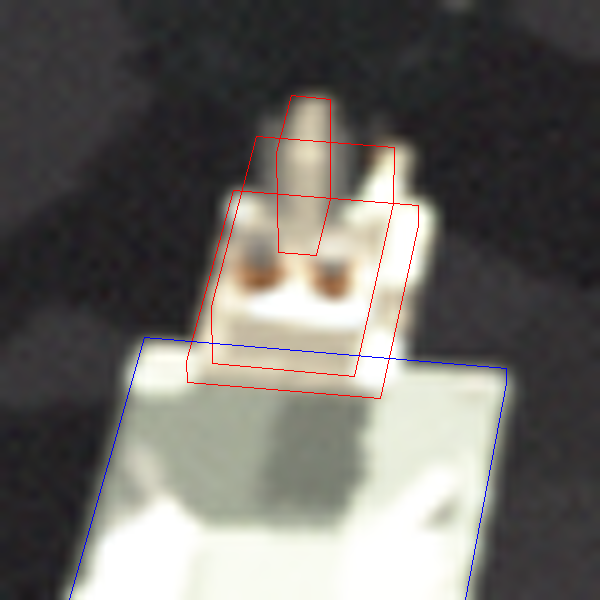

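Emit:
apply_moves([
  [0,-0.001,0,0.012,0],
  [0,-0.001,0,0.025,0],
  [0,-0.001,0,0.038,0],
  [0,-0.001,0,0.046,0],
  [0,-0.001,0,0.049,0],
  [0,-0.001,0,0.049,0],
  [0,-0.001,0,0.049,0],
])

```text
clock: 4.82
ee_pos: [469.5, -44.3, 49.5]
ee_rot: [0.0, -0.104, 0.995, -0.0]
ft_force: [0.7, 0.1, -1.2]
finger_gap: 11.7
```

```bash
python3 go.py 470.4 -44.3 44.3 0.2073;python3 - <<'E'
from h import *
s=imaging.capture("scene")
cv2.imwrite("pics/s2.png",s[:,:,::-1])
b=cv2.resize(s[140:240,205:280],None,fx=6,fy=6,interpolation=cv2.INTER_CUBIC)
cv2.imwrite("pics/low.png",b[:,:,::-1])
E
```

```text
t 4.82 pos [469.52 -44.34  49.55] tooly 101.91 tilt [ 2.e-04 -1.e-04 -1.e+00] dxyz [-0.0009 -0.0001  0.0052] turn 0.006 gap 11.7 F [ 0.68  0.08 -1.17]
```

View pics/low.png

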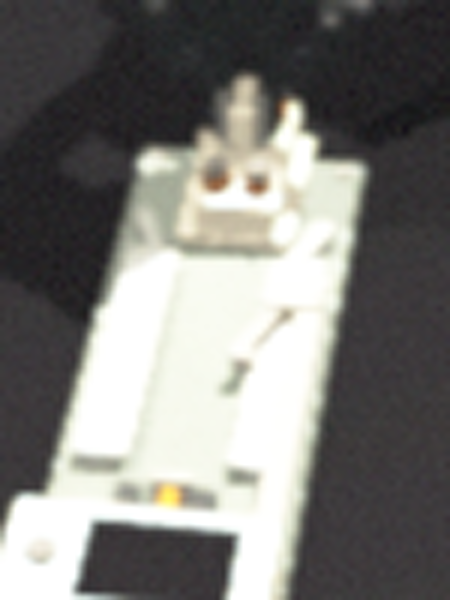

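Emit:
apply_moves([
  [0,0,-0.001,0.001,0],
  [0,0,-0.001,0.002,0],
  [0,0,-0.001,0.003,0],
  [0,0,-0.001,0.003,0],
])

```text
clock: 5.2
ee_pos: [469.5, -45.8, 46.4]
ee_rot: [0.0, -0.103, 0.995, -0.0]
ft_force: [-0.6, 0.9, -0.3]
finger_gap: 11.6
```

Emit:
apply_moves([
  [0,0,0,0.001,0],
  [0,0,0,0.001,0],
  [0,0,0,0.001,0],
])

```text
clock: 5.45
ee_pos: [469.4, -45.8, 45.3]
ee_rot: [-0.0, -0.103, 0.995, 0.0]
ft_force: [-0.3, 0.3, -1.9]
finger_gap: 11.0
```

Emit:
apply_moves([
  [0,0,0,0.001,0],
  [0,0,0,0.001,0],
  [0,0,0,0.001,0],
])

```text
clock: 5.7
ee_pos: [469.5, -45.8, 44.3]
ee_rot: [-0.0, -0.103, 0.995, -0.0]
ft_force: [1.0, 0.1, -2.1]
finger_gap: 11.4
```

Emit:
apply_moves([
  [0,0,0,0.001,0],
  [0,0,0,0.001,0],
  [0,0,0,0.001,0],
])

```text
clock: 5.95
ee_pos: [470.0, -45.9, 44.3]
ee_rot: [0.001, -0.103, 0.995, -0.0]
ft_force: [-1.9, 0.4, 7.6]
finger_gap: 11.3
```

Emit:
apply_moves([
  [0,0,0,0.0005,0],
  [0,0,0,0.0005,0],
  [0,0,0,0.0005,0],
])

```text
clock: 6.2
ee_pos: [470.3, -46.0, 44.3]
ee_rot: [0.001, -0.103, 0.995, -0.0]
ft_force: [-2.9, 1.1, 12.4]
finger_gap: 11.2
```

Emit:
apply_moves([
  [0,0,0,-0.0006,0],
  [0,0,0,-0.0012,0],
  [0,0,0,-0.0012,0],
  [0,0,0,-0.0012,0],
])

```text
clock: 6.53
ee_pos: [469.7, -45.8, 44.3]
ee_rot: [0.0, -0.103, 0.995, -0.0]
ft_force: [-0.6, -0.0, 5.9]
finger_gap: 11.4
```

```bash
python3 go.py 470.4 -45.3 44.3 0.2073
```

```text
t 6.53 pos [469.67 -45.81  44.27] tooly 101.85 tilt [ 4.e-04 -2.e-04 -1.e+00] dxyz [-0.0008  0.0004 -0.    ] turn -0.005 gap 11.4 F [-0.57 -0.01  5.88]
```

Emit:
apply_moves([
  [0,-0.002,0,-0.0007,0],
  [0,-0.004,0,-0.0007,0],
  [0,-0.006,0,-0.0007,0],
  [0,-0.008,0,-0.0007,0],
  [0,-0.01,0,-0.0007,0],
  [0,-0.01,0,-0.0007,0],
])

```text
clock: 7.03
ee_pos: [479.7, -43.6, 44.6]
ee_rot: [0.0, -0.103, 0.995, 0.0]
ft_force: [-0.1, -0.3, -2.3]
finger_gap: 11.4
```

Emit:
apply_moves([
  [0,-0.002,0,0,0],
  [0,-0.004,0,0,0],
  [0,-0.006,0,0,0],
  [0,-0.008,0,0,0],
  [0,-0.01,0,0,0],
  [0,-0.01,0,0,0],
])

```text
clock: 7.53
ee_pos: [489.6, -41.6, 44.8]
ee_rot: [0.0, -0.103, 0.995, -0.0]
ft_force: [-0.2, -0.3, -1.8]
finger_gap: 11.4
```

Run:
```python
from h import *
s=imaging.capture("scene")
cv2.imwrite("pics/s3.png",s[:,:,::-1])
b=cv2.resize(s[145:225,205:280],None,fx=7,fy=7,interpolation=cv2.INTER_CUBIC)
cv2.imwrite("pics/m1.png",b[:,:,::-1])
```

```text
(no output)
```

View pics/m1.png

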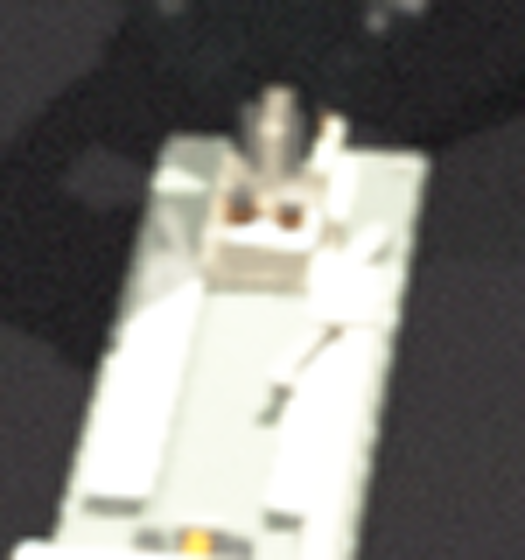

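Emit:
apply_moves([
  [0,-0.002,0,0,0],
  [0,-0.004,0,0,0],
  [0,-0.006,0,0,0],
  [0,-0.008,0,0,0],
  [0,-0.008,0,0,0],
])

```text
clock: 8.0
ee_pos: [497.4, -40.0, 44.8]
ee_rot: [0.0, -0.103, 0.995, -0.0]
ft_force: [-0.7, 0.1, -1.5]
finger_gap: 11.7
```

Emit:
apply_moves([
  [0,-0.002,0,0,0],
  [0,-0.004,0,0,0],
  [0,-0.006,0,0,0],
  [0,-0.008,0,0,0],
  [0,-0.008,0,0,0],
])

```text
clock: 8.42
ee_pos: [505.3, -38.3, 44.8]
ee_rot: [0.0, -0.103, 0.995, -0.0]
ft_force: [-0.2, -0.7, -1.5]
finger_gap: 11.3
```

Emit:
apply_moves([
  [0,-0.002,0,0,0],
  [0,-0.004,0,0,0],
  [0,-0.006,0,0,0],
  [0,-0.008,0,0,0],
  [0,-0.008,0,0,0],
])

```text
clock: 8.83
ee_pos: [513.1, -36.7, 44.8]
ee_rot: [0.0, -0.103, 0.995, -0.0]
ft_force: [0.7, -0.2, -2.1]
finger_gap: 11.6
```

Emit:
apply_moves([
  [0,-0.002,0,0,0],
  [0,-0.004,0,0,0],
  [0,-0.006,0,0,0],
  [0,-0.008,0,0,0],
  [0,-0.008,0,0,0],
])

```text
clock: 9.25
ee_pos: [520.9, -35.0, 44.8]
ee_rot: [0.0, -0.103, 0.995, -0.0]
ft_force: [1.2, 0.6, -1.8]
finger_gap: 11.7
```

Emit:
apply_moves([
  [0,-0.002,0,0,0],
  [0,-0.004,0,0,0],
  [0,-0.006,0,0,0],
  [0,-0.008,0,0,0],
  [0,-0.008,0,0,0],
])

```text
clock: 9.67
ee_pos: [528.8, -33.4, 44.8]
ee_rot: [0.0, -0.103, 0.995, -0.0]
ft_force: [0.3, 0.6, -1.5]
finger_gap: 11.7
```

Emit:
apply_moves([
  [0,-0.002,0,0,0],
  [0,-0.004,0,0,0],
  [0,-0.006,0,0,0],
  [0,-0.006,0,0,0],
])

```text
clock: 10.0
ee_pos: [534.6, -32.2, 44.8]
ee_rot: [0.0, -0.103, 0.995, -0.0]
ft_force: [-0.3, -0.2, -1.6]
finger_gap: 11.1
```

```bash
python3 go.py 524.2 -33 44.3 0.2073
python3 - <<'E'
from h import *
s=imaging.capture("scene")
cv2.imwrite("pics/s4.png",s[:,:,::-1])
b=cv2.resize(s[145:225,205:280],None,fx=7,fy=7,interpolation=cv2.INTER_CUBIC)
cv2.imwrite("pics/m2.png",b[:,:,::-1])
E
```

```text
t 10.00 pos [534.61 -32.18  44.78] tooly 101.86 tilt [ 5.e-04 -1.e-04 -1.e+00] dxyz [0.0104 0.0013 0.0005] turn -0.004 gap 11.1 F [-0.28 -0.24 -1.6 ]
```

View pics/m2.png

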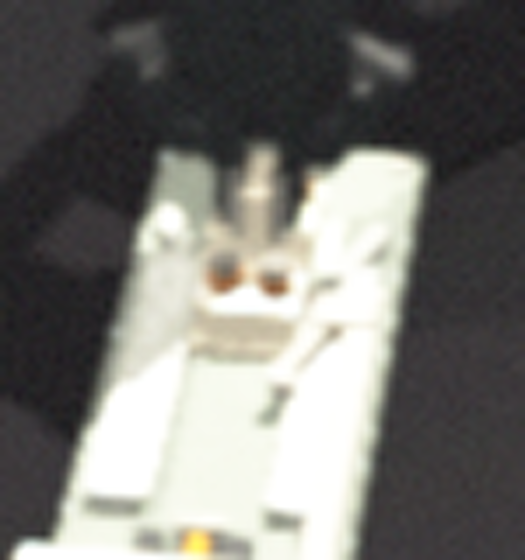

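Emit:
apply_moves([
  [0,-0.0015,0,0,0],
  [0,-0.003,0,0,0],
  [0,-0.0045,0,0,0],
  [0,-0.006,0,0,0],
  [0,-0.006,0,0,0],
])

```text
clock: 10.47
ee_pos: [540.3, -30.9, 44.8]
ee_rot: [0.0, -0.103, 0.995, -0.0]
ft_force: [-0.0, -0.3, -1.5]
finger_gap: 11.4
```

Emit:
apply_moves([
  [0,-0.0015,0,0,0],
  [0,-0.003,0,0,0],
  [0,-0.0045,0,0,0],
  [0,-0.006,0,0,0],
  [0,-0.006,0,0,0],
])

```text
clock: 10.88
ee_pos: [546.2, -29.7, 44.8]
ee_rot: [0.0, -0.103, 0.995, -0.0]
ft_force: [0.0, 0.1, -0.8]
finger_gap: 11.2
```

Emit:
apply_moves([
  [0,-0.0015,0,0,0],
  [0,-0.003,0,0,0],
  [0,-0.0045,0,0,0],
  [0,-0.006,0,0,0],
  [0,-0.006,0,0,0],
])

```text
clock: 11.3
ee_pos: [552.1, -28.6, 44.7]
ee_rot: [0.0, -0.103, 0.995, -0.0]
ft_force: [0.0, 0.5, -1.8]
finger_gap: 11.5
```

Emit:
apply_moves([
  [0,-0.0015,0,0,0],
  [0,-0.003,0,0,0],
  [0,-0.0045,0,0,0],
  [0,-0.006,0,0,0],
  [0,-0.006,0,0,0],
])

```text
clock: 11.72
ee_pos: [557.7, -28.4, 44.7]
ee_rot: [-0.0, -0.103, 0.995, -0.001]
ft_force: [-1.8, -5.5, -2.6]
finger_gap: 11.0
```

Emit:
apply_moves([
  [0,-0.001,0,0,0],
  [0,-0.002,0,0,0],
  [0,-0.003,0,0,0],
  [0,-0.004,0,0,0],
  [0,-0.004,0,0,0],
])

```text
clock: 12.13
ee_pos: [561.5, -27.7, 44.7]
ee_rot: [-0.0, -0.103, 0.995, -0.001]
ft_force: [-1.0, -6.4, -2.4]
finger_gap: 11.5
```

Emit:
apply_moves([
  [0,-0.001,0,0,0],
  [0,-0.002,0,0,0],
  [0,-0.003,0,0,0],
  [0,-0.004,0,0,0],
  [0,-0.004,0,0,0],
])

```text
clock: 12.55
ee_pos: [565.5, -26.9, 44.7]
ee_rot: [-0.0, -0.103, 0.995, -0.001]
ft_force: [-0.6, -6.0, -2.7]
finger_gap: 11.3
```

Emit:
apply_moves([
  [0,-0.001,0,0,0],
  [0,-0.002,0,0,0],
  [0,-0.003,0,0,0],
  [0,-0.004,0,0,0],
  [0,-0.004,0,0,0],
])

```text
clock: 12.97
ee_pos: [569.4, -26.1, 44.6]
ee_rot: [-0.0, -0.103, 0.995, -0.001]
ft_force: [-0.6, -5.9, -3.2]
finger_gap: 11.8
```

Emit:
apply_moves([
  [0,-0.002,0,0,0],
  [0,-0.004,0,0,0],
  [0,-0.006,0,0,0],
  [0,-0.008,0,0,0],
  [0,-0.01,0,0,0],
  [0,-0.01,0,0,0],
])

```text
clock: 13.47
ee_pos: [580.2, -23.9, 44.9]
ee_rot: [0.001, -0.103, 0.995, -0.001]
ft_force: [1.3, -4.7, -2.5]
finger_gap: 11.7
```

Emit:
apply_moves([
  [0,-0.002,0,0,0],
  [0,-0.004,0,0,0],
  [0,-0.006,0,0,0],
  [0,-0.008,0,0,0],
  [0,-0.01,0,0,0],
  [0,-0.01,0,0,0],
])

```text
clock: 13.97
ee_pos: [590.0, -21.9, 44.9]
ee_rot: [0.001, -0.103, 0.995, -0.001]
ft_force: [1.0, -5.5, -2.0]
finger_gap: 11.4
```

Emit:
apply_moves([
  [0,-0.002,0,0,0],
  [0,-0.004,0,0,0],
  [0,-0.006,0,0,0],
  [0,-0.008,0,0,0],
  [0,-0.01,0,0,0],
  [0,-0.01,0,0,0],
])

```text
clock: 14.47
ee_pos: [599.7, -19.9, 44.9]
ee_rot: [0.001, -0.103, 0.995, -0.001]
ft_force: [1.3, -6.1, -3.2]
finger_gap: 11.3
```

```bash
python3 go.py 524.2 -33 44.8 0.2073
python3 - <<'E'
from h import *
s=imaging.capture("scene");t=imaging.capture("top")
a=cv2.resize(t[90:240,225:305],None,fx=4,fy=4,interpolation=cv2.INTER_CUBIC)
b=cv2.resize(s[150:250,205:275],None,fx=6,fy=6,interpolation=cv2.INTER_CUBIC)
o=np.zeros((600,740,3),np.uint8);o[:,:320]=a;o[:,320:]=b
cv2.imwrite("pics/m3.png",o[:,:,::-1])
E
```

```text
t 14.47 pos [599.73 -19.85  44.91] tooly 101.85 tilt [ 0.0017 -0.0018 -1.    ] dxyz [0.0766 0.0026 0.    ] turn -0.005 gap 11.3 F [ 1.29 -6.08 -3.16]
```

View pics/m3.png

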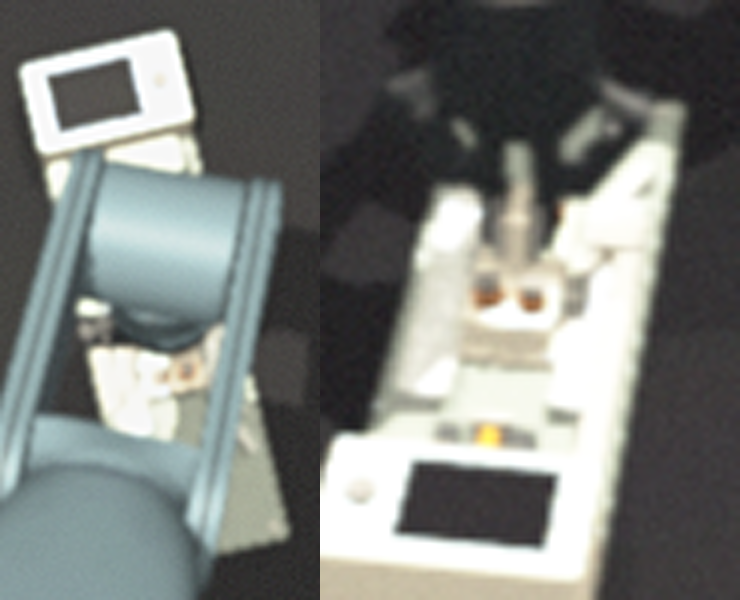

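Emit:
apply_moves([
  [0,-0.002,0,0,0],
  [0,-0.004,0,0,0],
  [0,-0.006,0,0,0],
  [0,-0.008,0,0,0],
  [0,-0.01,0,0,0],
  [0,-0.01,0,0,0],
])

```text
clock: 15.07
ee_pos: [609.5, -17.8, 44.9]
ee_rot: [0.001, -0.103, 0.995, -0.001]
ft_force: [1.8, -6.3, -1.9]
finger_gap: 11.3
```

Emit:
apply_moves([
  [0,-0.002,0,0,0],
  [0,-0.004,0,0,0],
  [0,-0.006,0,0,0],
  [0,-0.008,0,0,0],
  [0,-0.01,0,0,0],
  [0,-0.01,0,0,0],
])

```text
clock: 15.57
ee_pos: [619.2, -15.8, 44.9]
ee_rot: [0.001, -0.103, 0.995, -0.001]
ft_force: [1.6, -4.7, -3.1]
finger_gap: 11.3
```

Emit:
apply_moves([
  [0,-0.0015,0,0,0],
  [0,-0.003,0,0,0],
  [0,-0.0045,0,0,0],
  [0,-0.006,0,0,0],
  [0,-0.006,0,0,0],
])

```text
clock: 15.98
ee_pos: [625.0, -14.6, 44.9]
ee_rot: [0.001, -0.103, 0.995, -0.001]
ft_force: [1.3, -5.8, -1.7]
finger_gap: 11.3
```

Emit:
apply_moves([
  [0,-0.0015,0,0,0],
  [0,-0.003,0,0,0],
  [0,-0.0045,0,0,0],
  [0,-0.006,0,0,0],
  [0,-0.006,0,0,0],
])

```text
clock: 16.4
ee_pos: [630.8, -13.4, 44.8]
ee_rot: [0.0, -0.103, 0.995, -0.001]
ft_force: [0.5, -5.0, -2.8]
finger_gap: 11.4
```

```bash
python3 go.py 524.2 -33 44.8 0.2073
```

```text
t 16.40 pos [630.75 -13.38  44.8 ] tooly 101.88 tilt [ 0.0011 -0.0019 -1.    ] dxyz [ 1.083e-01  2.700e-03 -1.000e-04] turn -0.000 gap 11.4 F [ 0.49 -5.04 -2.83]
```

Centre is about 108 mm in. From here I'll take 3 mm steps and watch for the pusher and the snap.

Emit:
apply_moves([
  [0,-0.0015,0,0,0],
  [0,-0.003,0,0,0],
  [0,-0.0045,0,0,0],
  [0,-0.006,0,0,0],
  [0,-0.006,0,0,0],
])

```text
clock: 16.82
ee_pos: [636.6, -12.1, 44.8]
ee_rot: [0.0, -0.103, 0.995, -0.001]
ft_force: [0.5, -5.3, -2.5]
finger_gap: 11.4
```

Emit:
apply_moves([
  [0,-0.001,0,0,0],
  [0,-0.002,0,0,0],
  [0,-0.003,0,0,0],
  [0,-0.003,0,0,0],
])

```text
clock: 17.15
ee_pos: [639.3, -11.5, 44.8]
ee_rot: [0.0, -0.103, 0.995, -0.001]
ft_force: [1.5, -5.6, -1.8]
finger_gap: 11.4
```

Emit:
apply_moves([
  [0,-0.001,0,0,0],
  [0,-0.002,0,0,0],
  [0,-0.003,0,0,0],
  [0,-0.003,0,0,0],
])

```text
clock: 17.48
ee_pos: [642.3, -10.9, 44.8]
ee_rot: [0.0, -0.103, 0.995, -0.001]
ft_force: [0.5, -5.5, -2.1]
finger_gap: 11.5
```

Emit:
apply_moves([
  [0,-0.001,0,0,0],
  [0,-0.002,0,0,0],
  [0,-0.003,0,0,0],
  [0,-0.003,0,0,0],
])

```text
clock: 17.82
ee_pos: [645.2, -10.3, 44.7]
ee_rot: [0.0, -0.103, 0.995, -0.001]
ft_force: [0.7, -5.8, -2.2]
finger_gap: 11.3
```

Emit:
apply_moves([
  [0,-0.001,0,0,0],
  [0,-0.002,0,0,0],
  [0,-0.002,0,0,0],
])

```text
clock: 18.07
ee_pos: [647.1, -9.9, 44.7]
ee_rot: [0.0, -0.104, 0.995, -0.001]
ft_force: [0.9, -6.2, -1.9]
finger_gap: 11.6
```

Emit:
apply_moves([
  [0,-0.001,0,0,0],
  [0,-0.002,0,0,0],
  [0,-0.002,0,0,0],
])

```text
clock: 18.32
ee_pos: [649.0, -9.5, 44.8]
ee_rot: [0.0, -0.104, 0.995, -0.001]
ft_force: [-0.9, -4.8, -1.9]
finger_gap: 11.3
```

Emit:
apply_moves([
  [0,-0.001,0,0,0],
  [0,-0.002,0,0,0],
  [0,-0.002,0,0,0],
])

```text
clock: 18.57
ee_pos: [651.0, -9.1, 44.7]
ee_rot: [0.0, -0.103, 0.995, -0.001]
ft_force: [-0.3, -5.6, -2.2]
finger_gap: 11.5
```

Emit:
apply_moves([
  [0,-0.001,0,0,0],
  [0,-0.0015,0,0,0],
  [0,-0.0015,0,0,0],
])

```text
clock: 18.82
ee_pos: [652.3, -8.8, 44.7]
ee_rot: [0.0, -0.104, 0.995, -0.001]
ft_force: [-0.2, -5.9, -1.8]
finger_gap: 11.4
```

Emit:
apply_moves([
  [0,-0.0005,0,0,0],
  [0,-0.0015,0,0,0],
  [0,-0.0015,0,0,0],
])

```text
clock: 19.07
ee_pos: [653.5, -8.5, 44.6]
ee_rot: [-0.0, -0.104, 0.995, -0.001]
ft_force: [-0.8, -7.3, -1.2]
finger_gap: 11.7
```

Emit:
apply_moves([
  [0,-0.0005,0,0,0],
  [0,-0.0015,0,0,0],
  [0,-0.0015,0,0,0],
])

```text
clock: 19.32
ee_pos: [654.6, -8.3, 44.6]
ee_rot: [-0.001, -0.104, 0.995, -0.001]
ft_force: [-2.2, -6.0, -1.1]
finger_gap: 11.1
```

Emit:
apply_moves([
  [0,-0.0005,0,0,0],
  [0,-0.001,0,0,0],
  [0,-0.001,0,0,0],
])

```text
clock: 19.57
ee_pos: [655.3, -8.1, 44.6]
ee_rot: [-0.001, -0.104, 0.995, -0.001]
ft_force: [-2.8, -6.6, 0.0]
finger_gap: 11.3
```

Emit:
apply_moves([
  [0,-0.0005,0,0,0],
  [0,-0.001,0,0,0],
  [0,-0.001,0,0,0],
])

```text
clock: 19.82
ee_pos: [656.1, -8.0, 44.6]
ee_rot: [-0.001, -0.104, 0.995, -0.001]
ft_force: [-3.3, -6.4, 0.5]
finger_gap: 11.5
```

Emit:
apply_moves([
  [0,-0.0005,0,0,0],
  [0,-0.001,0,0,0],
  [0,-0.001,0,0,0],
])

```text
clock: 20.07
ee_pos: [657.0, -7.8, 44.6]
ee_rot: [-0.001, -0.104, 0.995, -0.001]
ft_force: [-2.8, -5.7, 1.2]
finger_gap: 11.4
```

Emit:
apply_moves([
  [0,-0.0005,0,0,0],
  [0,-0.001,0,0,0],
  [0,-0.001,0,0,0],
])

```text
clock: 20.32
ee_pos: [657.8, -7.6, 44.6]
ee_rot: [-0.001, -0.104, 0.995, -0.001]
ft_force: [-3.3, -4.8, 0.4]
finger_gap: 11.4
```

Emit:
apply_moves([
  [0,-0.0005,0,0,0],
  [0,-0.001,0,0,0],
  [0,-0.001,0,0,0],
])

```text
clock: 20.57
ee_pos: [658.8, -7.4, 44.6]
ee_rot: [-0.001, -0.104, 0.995, -0.001]
ft_force: [-3.6, -6.5, 0.6]
finger_gap: 11.4
```

Emit:
apply_moves([
  [0,-0.0005,0,0,0],
  [0,-0.001,0,0,0],
  [0,-0.001,0,0,0],
])

```text
clock: 20.82
ee_pos: [659.7, -7.2, 44.7]
ee_rot: [-0.001, -0.104, 0.995, -0.001]
ft_force: [-2.7, -7.3, 0.3]
finger_gap: 11.4
```

Emit:
apply_moves([
  [0,-0.0005,0,0,0],
  [0,-0.001,0,0,0],
  [0,-0.001,0,0,0],
])

```text
clock: 21.07
ee_pos: [660.5, -7.0, 44.6]
ee_rot: [-0.002, -0.104, 0.995, -0.001]
ft_force: [-4.9, -6.9, 1.5]
finger_gap: 11.4
```

```bash
python3 go.py 524.2 -33 44.8 0.2073
python3 - <<'E'
from h import *
s=imaging.capture("scene")
b=cv2.resize(s[165:235,210:280],None,fx=8,fy=8,interpolation=cv2.INTER_CUBIC)
cv2.imwrite("pics/m4.png",b[:,:,::-1])
E
```

```text
t 21.07 pos [660.54  -7.03  44.65] tooly 101.89 tilt [-0.0029 -0.0023 -1.    ] dxyz [0.1388 0.0027 0.0003] turn 0.003 gap 11.4 F [-4.87 -6.86  1.5 ]
```

View pics/m4.png

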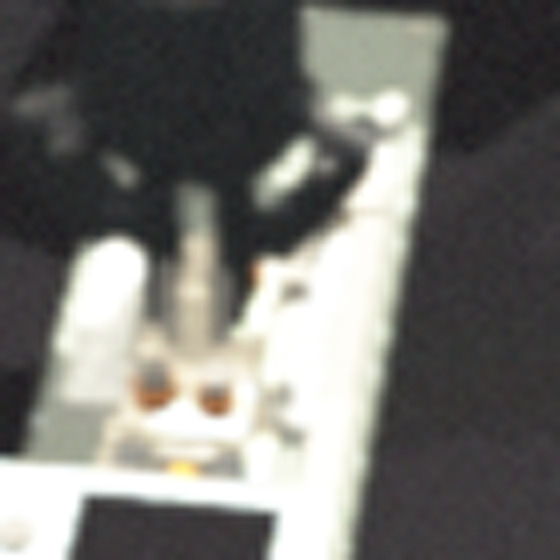

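Emit:
apply_moves([
  [0,-0.0005,0,0,0],
  [0,-0.001,0,0,0],
  [0,-0.001,0,0,0],
])

```text
clock: 21.37
ee_pos: [661.4, -6.9, 44.7]
ee_rot: [-0.002, -0.104, 0.995, -0.001]
ft_force: [-4.8, -6.2, 1.7]
finger_gap: 11.4
```

Emit:
apply_moves([
  [0,-0.0005,0,0,0],
  [0,-0.001,0,0,0],
  [0,-0.001,0,0,0],
])

```text
clock: 21.62
ee_pos: [662.0, -5.7, 44.5]
ee_rot: [-0.002, -0.103, 0.995, -0.0]
ft_force: [-5.6, -3.6, 3.2]
finger_gap: 11.4
```

Emit:
apply_moves([
  [0,0,0,0,0],
  [0,0,0,0,0],
])

```text
clock: 21.78
ee_pos: [661.9, -5.3, 44.5]
ee_rot: [-0.002, -0.103, 0.995, 0.0]
ft_force: [-6.6, -1.8, 2.5]
finger_gap: 11.5
```

```bash
python3 go.py 524.2 -33 44.8 0.2073
python3 - <<'E'
from h import *
s=imaging.capture("scene")
b=cv2.resize(s[165:235,210:280],None,fx=8,fy=8,interpolation=cv2.INTER_CUBIC)
cv2.imwrite("pics/m5.png",b[:,:,::-1])
E
```

```text
t 21.78 pos [661.91  -5.35  44.54] tooly 101.85 tilt [-4.e-03 -3.e-04 -1.e+00] dxyz [0.1405 0.0012 0.0003] turn -0.006 gap 11.5 F [-6.63 -1.78  2.55]
```

View pics/m5.png

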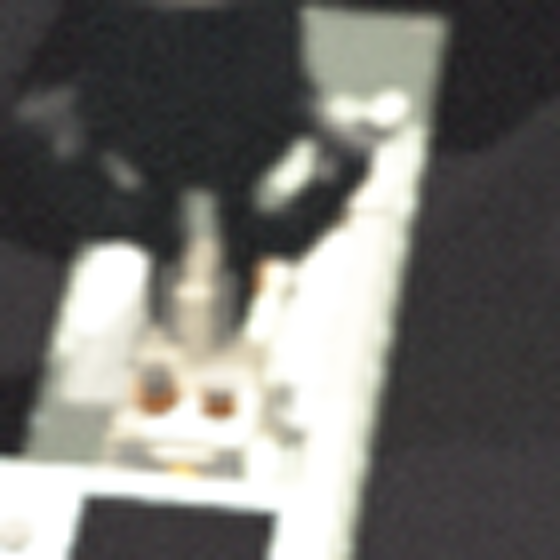

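Emit:
apply_moves([
  [0,0.0005,0,0,0],
  [0,0.001,0,0,0],
  [0,0.0015,0,0,0],
  [0,0.0015,0,0,0],
])

```text
clock: 22.17
ee_pos: [660.6, -5.3, 44.5]
ee_rot: [-0.002, -0.103, 0.995, 0.0]
ft_force: [-5.8, -2.8, 1.0]
finger_gap: 11.3
```

Emit:
apply_moves([
  [0,0.0005,0,0,0],
  [0,0.001,0,0,0],
  [0,0.001,0,0,0],
])

```text
clock: 22.42
ee_pos: [660.5, -5.4, 44.5]
ee_rot: [-0.001, -0.103, 0.995, 0.0]
ft_force: [-3.5, -2.1, -0.1]
finger_gap: 11.2
```

Emit:
apply_moves([
  [0,0.0005,0,0,0],
  [0,0.0015,0,0,0],
  [0,0.0015,0,0,0],
  [0,0.0015,0,0,0],
])

```text
clock: 22.75
ee_pos: [660.3, -5.4, 44.6]
ee_rot: [0.001, -0.103, 0.995, 0.0]
ft_force: [0.3, 1.2, -2.0]
finger_gap: 11.5
```

Emit:
apply_moves([
  [0.5,0,0,0,0],
  [0.5,0,0,0,0],
  [0.5,0,0,0,0],
  [0.5,0,0,0,0],
  [0.5,0,0,0,0],
  [0.5,0,0,0,0],
])

```text
clock: 23.25
ee_pos: [660.0, -5.8, 44.9]
ee_rot: [0.0, -0.103, 0.995, -0.0]
ft_force: [0.2, 0.4, -0.9]
finger_gap: 42.8
```

Emit:
apply_moves([
  [0.5,0,0,-0.01,0],
  [0.5,0,0,-0.025,0],
  [0.5,0,0,-0.045,0],
  [0.5,0,0,-0.07,0],
  [0.5,0,0,-0.1,0],
  [0.5,0,0,-0.13,0],
  [0.5,0,0,-0.16,0],
  [0.5,0,0,-0.16,0],
])

```text
clock: 23.92
ee_pos: [663.2, -6.3, 213.4]
ee_rot: [0.006, -0.103, 0.995, -0.002]
ft_force: [1.2, 0.1, 1.2]
finger_gap: 42.8
```

Emit:
apply_moves([
  [0.5,0.01,0.03,0,0],
  [0.5,0.02,0.06,0,0],
  [0.5,0.03,0.09,0,0],
  [0.5,0.04,0.12,0,0],
  [0.5,0.05,0.15,0,0],
  [0.5,0.06,0.18,0,0],
  [0.5,0.07,0.21,0,0],
  [0.5,0.07,0.21,0,0],
])

```text
clock: 24.58
ee_pos: [544.9, 190.0, 205.6]
ee_rot: [-0.0, -0.105, 0.994, 0.001]
ft_force: [-0.4, -0.6, -0.7]
finger_gap: 42.8
```

Run:
```python
from h import *
s=imaging.capture("scene");t=imaging.capture("top")
cv2.imwrite("pics/tF.png",t[:,:,::-1]);cv2.imwrite("pics/sF.png",s[:,:,::-1])
a=cv2.resize(t[90:240,225:305],None,fx=4,fy=4,interpolation=cv2.INTER_CUBIC)
b=cv2.resize(s[165:240,200:270],None,fx=6,fy=8,interpolation=cv2.INTER_CUBIC)
o=np.zeros((600,740,3),np.uint8);o[:,:320]=a;o[:,320:]=b
cv2.imwrite("pics/m6.png",o[:,:,::-1])
```

```text
(no output)
```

View pics/m6.png

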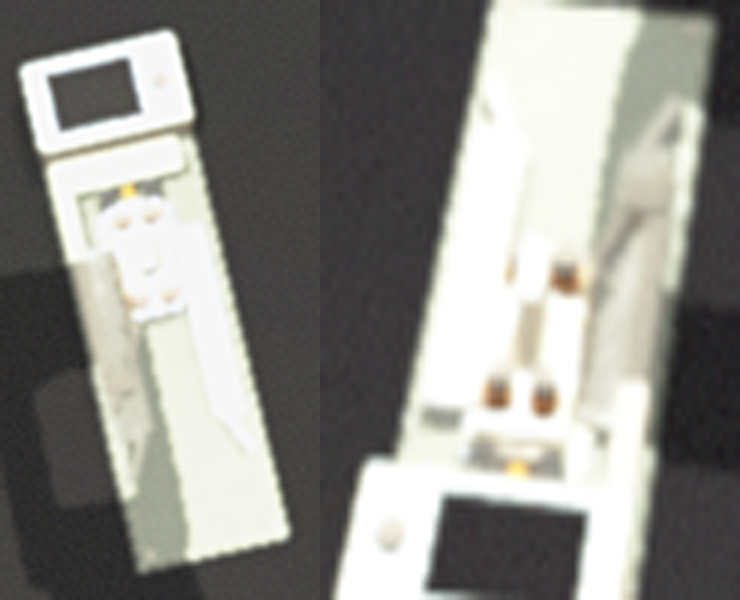

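View pics/tF.png

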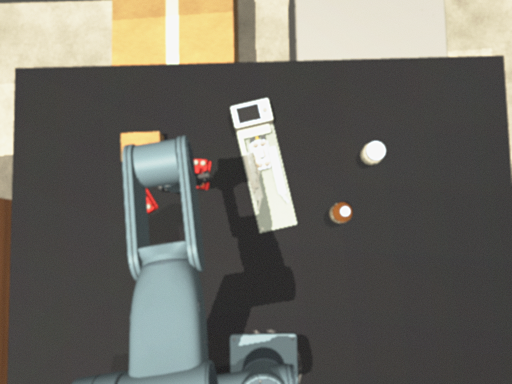

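Run:
```python
from h import *
O=np.array([526.44,-33.06]);a=.209;e=np.array([np.cos(a),np.sin(a)]);n=np.array([-e[1],e[0]])
for nm,u,v,z in(("rear body edge",158,319,36),("front vials l",122,221,52),("front vial r",151,214,52),("rear vial l",136,302,52),("rear vial r",168,297,52)):
    p=pix2w("top",225+(u+.5)/4-.5,90+(v+.5)/4-.5,z)[:2]-O; print(nm,(p@e).round(1),(p@n).round(1))
t=cv2.imread("pics/tF.png"); crop(t,235,120,50,60,10,"pics/m7.png")
```

```text
rear body edge 86.5 1.0
front vials l 165.0 11.0
front vial r 165.1 -12.0
rear vial l 100.9 14.9
rear vial r 99.0 -9.9
```

View pics/m7.png

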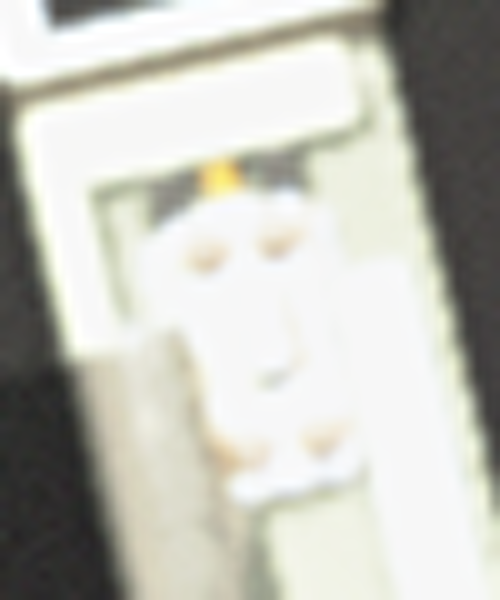

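Run:
```python
from h import *
s=imaging.capture("scene"); b=cv2.resize(s[165:235,210:280],None,fx=8,fy=8,interpolation=cv2.INTER_CUBIC)[:,:,::-1]
b=np.ascontiguousarray(b); cv2.imwrite("pics/m8.png",b); print(telemetry.get_state()["clock"])
for nm in("m4","m5"):
    a=cv2.imread(f"pics/{nm}.png"); T=a[370:425,125:250]
    r=cv2.matchTemplate(b[330:470,85:290],T,cv2.TM_CCOEFF_NORMED); _,m,_,l=cv2.minMaxLoc(r); print(nm,m,(np.array(l)-[40,40])/8,"px")
e=np.array([.9786,.2058,0]);n=np.array([661,-5,50.])
print("px per mm",(w2pix("scene",n+10*e)-w2pix("scene",n))/10)
sF=cv2.imread("pics/sF.png"); print("diff since",np.abs(sF[195:230,215:250].astype(float)-s[195:230,215:250,::-1]).mean())
```

```text
24.7333
m4 0.8969658613204956 [0.375 0.25 ] px
m5 0.8859575986862183 [ 0.   -0.25] px
px per mm [-0.05753156  0.23707501]
diff since 1.656326530612245
```

View pics/m8.png

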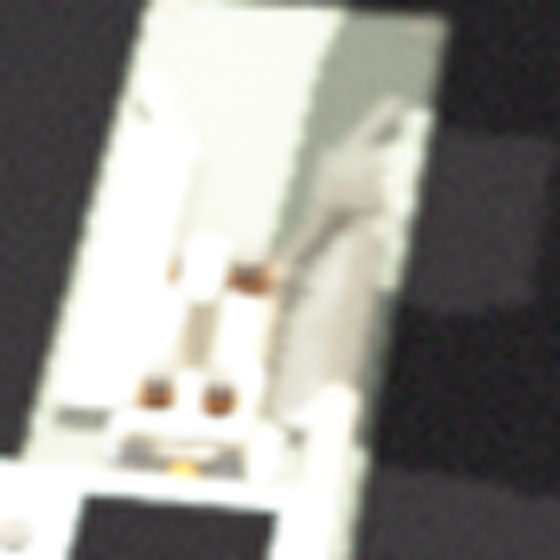

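```bash
python3 -c "
from bench import ticket; print(ticket.job_done())"
```

```text
the job is handed in; nothing more can be done
None
```

The white carrier is latched in the dock and released, and I handed the job in about 25 s into the 72 s limit; no verdict was reported.

**What I did:** I gripped the carrier by its fin, set it on the apron and slid it in between the rails in small steps. I first felt the pawl with the carrier's centre about 30 mm past the mouth. It snapped in at roughly 136–140 mm, counting camera error, so the latch unit sits near the deep end of its range. I then opened the gripper and drew clear.

**Latch checks:**
- **Snap:** the sideways force from the pawl fell from about 6 N to near 0, and the carrier shifted back about 1.5 mm sideways.
- **Holding:** I backed the command off by about 4 mm. The carrier came back about 1.5 mm, then stopped against the pawl, and the force went to zero.
- **After release:** the scene picture put it about 1 mm back from where it snapped, not the 8 mm or more the pusher would drive an unlatched carrier.

**Forces:** the highest sampled pushing force was about 7 N. Setting down on the apron pressed up to about 12 N for a moment, well under 40 N.

**Bystanders:** the bottle and jar were at the same pixels as at the start. The arm partly hid the carton, and one or more of the red carriers, in the last top view. I never went near the carton, and I passed the reds without touching any.

**One disagreement:** a rough reading from the top camera put the carrier's centre 132 mm in, against 136–138 mm from the arm. One pixel there is about 3 mm, so I relied on the force and scene-camera checks.

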